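Snap the air knob back onto a glassblower's burner valve

ROBOT

A 6-joint arm with a two-finger parallel gripper is mounted at the origin on the work surface. World frame = base frame: x ahead of the robot, y to its left, z up, the work surface at z = 0. Lengths are in mm, angles in rad, forces in N, time in s.
With the tool pointing down it reaches from about 400 to 925 mm from the base axis. Payload 12.5 kg.
Tool frame: the origin (TCP) lies on the centre line of the jaws, within the pads' length; the fingertips stand 19 mm ahead of it and the grasp point (between the pads) is the TCP; y points along the fingers, x is the direction in which the jaws open and shut, and the axes are right-handed (so a half turn about y gives the same grasp; the last joint's range is limited). The gripper opens to 95 mm and grips with 3 to 60 N. Pads are 20 mm wide; open, the fingers measure 119 mm over their backs; the gripper's body (75 mm by 180 mm) begins 59 mm behind the grasp point.
Start: joints at [-1.216, 0.491, 1.559, -0, 1.092, -0.106], TCP at [277.939, -559.816, 233.661] pointing down, gripper open.
Joint ranges: [-3.1, 3.1], [-0.84, 2.19], [0.05, 2.79], [-1.13, 4.28], [0.06, 2.93], [-2.69, 2.69]. Speed limits (rad/s): [2.22, 2.22, 2.79, 3.14, 3.14, 3.14].

INTERFACE

Orientations are given as [roll, pitch, yaw] about the fixed x, y, z axes, in that order (R = Rz(yaw) Ry(pitch) Rx(roll)).
In Python, from cell import env gives the robot as it stands. The module is installed in compiled form; this text tells all that it offers.
- The arm moves only by the tool move_arm, never from a script. Its argument "rows" is a list of rows, each an object of numbers: "tx", "ty", "tz": the shift along the tool's x, y, z in cm; "rx", "ry", "rz": the turn, a rotation vector about the tool's x, y, z in rad; "grip": the opening in per cent of the stroke, from 0 (shut) to 100 (fully open). In form: [{"tx": .., "ty": .., "tz": .., "rx": .., "ry": .., "rz": .., "grip": ..}, ...]. A call has 1 to 10 rows; each row shifts and turns the commanded pose from where the row before left it, along the tool's axes as they then stand; what a row does not reach is not made up. A row lasts 1/12 s, in which the tool goes at most 41.7 mm and 7.16 degrees, less where a joint would pass 70% of its speed; a pose out of reach is approached as far as the arm can. A call is refused whole if a number of a shift passes 4.17 or a number of a turn 0.125, either way. A call with a gripper value outside its range is refused whole. The fingers move at their own pace and stop on an object; the grip force is fixed at half the most. Time passes only in rows, so rows that do not move let the fingers close. It gives the time, the measured TCP pose, the force and the opening at its end, in the units of the state.
- env.state(): the state, without advancing time (a new reading comes with each control period).
- env.read_camera(name): name is "scene" or "side" or "wrist"; returns (picture, depth): 400x640x3 uint8, blue, green, red; 400x640 float32, mm along the optical axis (not along the pixel's ray), 0 where there is no reading.
- env.calibration(name): a dict with "vertical_fov" (degrees; the focal length in pixels is half the picture's height over the tangent of half this angle, whatever the lens; pixels are square), "cx", "cy" (the principal point, pixels), "dist" ([k1, k2, p1, p2, k3] as OpenCV has them; the pictures are not rectified), "eye" and "rotation" of the camera in the world. Camera axes: x right, y up, looking along -z (the intrinsics and any distortion apply to the point x, -y, -z); pixel columns grow to the right and rows downward; lengths in mm; the calibration is good to about 2 mm. A picture is of the moment at which its call begins: read the wrist's pose just before it. calibration takes no time and is no camera call; for the wrist camera it gives the pose at the moment of the call.
- env.job_done(): hands the job in, once; it reports no verdict.
The state is a dict: "t": time; "joints": joint angles; "qvel": joint speeds; "tau": joint torques, N m; "eef_pos": TCP position; "tcp_rot": TCP orientation; "ft_force": force on the tool from outside, world axes, zero at the start; "moment": the same for the moment, N m; "opening": opening from 0.0 (shut) to 1.0 (fully open).
Only numpy, scipy, OpenCV 4.12 (cv2) and the standard library are available. Lean on these libraries where they do the work, as an engineer would, in place of code of your own. Each camera call takes 0.05 s, during which the arm holds its last target.

TASK

The blue knob has come off the burner's air valve. Put it back on the valve's bare D-shaped shaft, turned so that the flat in its bore meets the flat of the shaft, push it down until it snaps fully home, and let go. Do not turn the red fuel knob, and leave the tumbler, the jar and the tongs where they are.

Things in the scene. Friction and masses are not known exactly. Their poses are not given: they have to be found in the camera images.
- knob_mid (a point): Centre (half-way up, on the bore axis) of the loose blue bar knob lying bore down on the bench: 110 mm long (x), 40 mm wide (y), 56 mm tall, 0.13 to 0.2 kg. Sides parallel in the middle, ends half-round: grip it across its 40 mm width. x points along it to the pointer end, marked by a white stripe on top; z is up.
- knob: The same blue knob; origin at the mouth of its bore, the centre of its underside; axes as for knob_mid. From the mouth the bore is round, 22 mm wide, for 22 mm, then D-shaped (22 mm wide, flat 6 mm from the axis on the pointer (+x) side) up to its closed end 42 mm above the mouth.
- air_tip (a point): Centre of the upper end of the air valve's bare steel D-shaft, which stands upright: 20 mm in diameter, 46 mm long, end chamfered 1.5 mm, one side cut flat over the whole length 4.5 mm from the axis. The flat faces anywhere within 45 degrees of the valve's front (-x of this frame, which does not turn with the shaft): see it from above or find it by touch. Turns only stiffly (0.3 N m).
- air_foot (a point): Foot of the same shaft, 46 mm below air_tip, on the boss. Unaligned, the knob goes 22 mm onto the shaft and rests on its end, knob_mid about 6 mm above air_tip. Aligned within about 10 degrees it drops 5 to 8 mm by its own weight onto two sprung detents in the shaft's sides (knob_mid at 1 to -3 mm). A push of 9 to 15 N drives it past them: it snaps home, knob_mid 14 mm below air_tip.
- air_valve: Fixed grey air valve block with a blue disc on top and a brass pipe at its rear: 100 mm (x) x 90 mm, 60 mm high, with a round boss that makes 64 mm under the shaft. Origin at the centre of its underside; its front is -x, with a white tick on top.
- fuel_pointer (a point): Pointer end, half-way up, of the red knob already fitted on the fuel valve (block of the same size, red disc). The red knob is 110 x 40 x 56 mm, its underside 68 mm above the bench; its x axis points from its middle to this end, 55 mm away. It turns if pushed: do not turn it.
- tumbler: Green glass tumbler, 72 mm across and 85 mm tall, standing; origin at the centre of its underside.
- jar: Amber glass jar with a steel cap, 60 mm across and 75 mm tall, standing; origin at the centre of its underside.
- tongs: Steel and wood tongs, 200 mm long (x), 45 mm wide, 12 mm high, lying on the bench; origin at bench height near their middle.
Not all that is in view belongs to the job. Leave any green look-alike of the knob alone. Leave any purple look-alike of the air_valve alone.

How it is judged:
By the outcome, as a careful person would: the job done as asked, in the order asked, and still so for the second after the job is handed in, with the robot touching nothing.
It also fails if it takes over 72 s, if anything falls off the work surface, if the arm or the gripper's body presses on something with over 40 N, if the wrist force passes 120 N, or if a joint passes its speed limit or range.

## Working session

There is one attempt and no reset: what is moved stays moved. The work goes in short steps, Python scripts to look and compute and a tool call to move; the robot and the scene stay as the last step left them, time stands still between calls to the robot, and variables do not carry over. Pictures are saved under pics/ and viewed, and the job is handed in when it is done.

Besides the shell and the picture viewer there is one more tool, called after "Emit:" as name([rows], argument=value, ...), one row to a line, values as JSON. move_arm: Moves the arm, as the interface text tells. Its arguments: {"type":"object","properties":{"rows":{"type":"array"}},"required":["rows"]}

```bash
mkdir -p pics; python3 - <<'E'
from cell import env
import cv2,numpy as np
s=env.state();print({k:np.round(v,3) for k,v in s.items()})
for n in ["scene","side","wrist"]:
    c=env.calibration(n);print(n,{k:np.round(v,4).tolist() for k,v in c.items()})
    p,d=env.read_camera(n);cv2.imwrite(f"pics/{n}0.png",p);np.savez(f"{n}0.npz",p=p,d=d,**{k:np.array(v) for k,v in c.items()})
E
```

```text
{'t': np.float64(0.0), 'joints': array([-1.216,  0.492,  1.559,  0.   ,  1.092, -0.106]), 'qvel': array([-0.   , -0.001,  0.001,  0.   ,  0.001, -0.001]), 'tau': array([-2.0000e-03, -6.1264e+01, -2.5818e+01,  6.9000e-02,  4.8000e-02,
       -0.0000e+00]), 'eef_pos': array([ 277.859, -559.577,  233.061]), 'tcp_rot': array([-1.571e+00,  1.000e-03, -1.110e+00]), 'ft_force': array([-0.722, -0.659, -0.184]), 'moment': array([-0.06 , -0.014, -0.044]), 'opening': np.float64(1.0)}
scene {'vertical_fov': 42.1161, 'cx': 313.3182, 'cy': 198.162, 'dist': [-0.0545, 0.0, 0.0, 0.0, 0.0], 'eye': [1298.8603, 292.5711, 1064.5777], 'rotation': [0.6706, 0.0011, 1.9489]}
side {'vertical_fov': 45.2867, 'cx': 321.4829, 'cy': 202.7853, 'dist': [-0.0953, 0.0, 0.0, 0.0, 0.0], 'eye': [-13.0215, 600.0952, 936.6332], 'rotation': [0.7844, 0.0025, -2.3734]}
wrist {'vertical_fov': 58.1476, 'cx': 313.6753, 'cy': 197.2528, 'dist': [-0.0365, 0.0, 0.0, 0.0, 0.0], 'eye': [346.9024, -526.3655, 384.2502], 'rotation': [-0.2743, 0.0008, -1.1102]}
```

View pics/scene0.png

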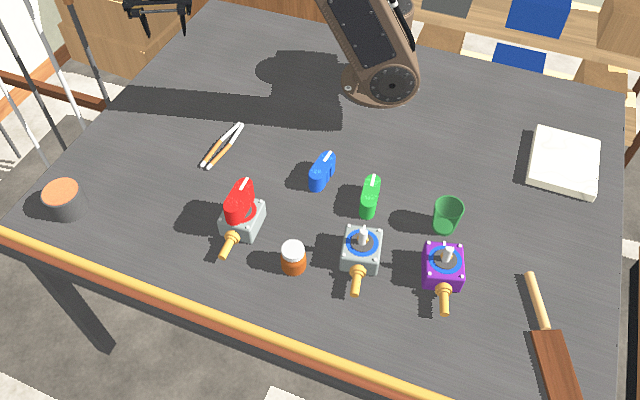

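View pics/side0.png

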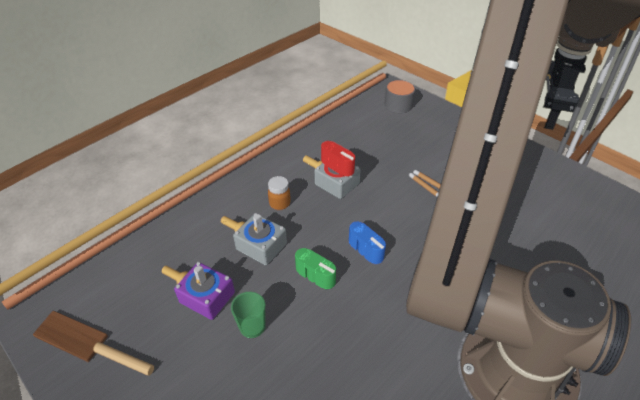

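View pics/wrist0.png

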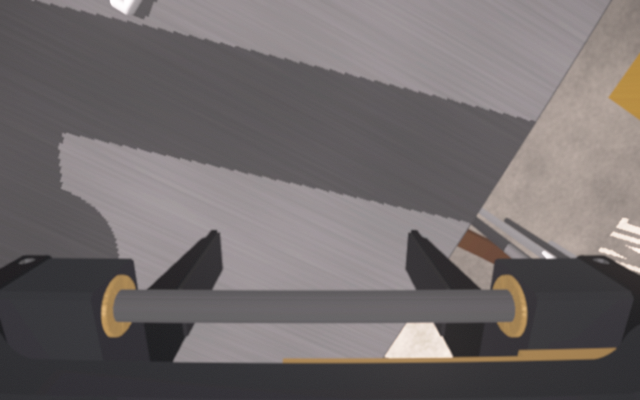

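Candidates in the scene view: the blue knob at (321,172), with the green bar at (370,197) as its look-alike. The grey valve with the blue disc is at (361,245), with the purple block at (443,262) as its look-alike. The red knob at (240,203) sits on the other grey valve. I choose blue (321,172) and the grey valve with the blue disc (361,245).

```bash
cat > h.py <<'E'
import cv2,numpy as np
from scipy.spatial.transform import Rotation as Ro
def load(f):
    z=np.load(f);return {k:z[k] for k in z.files}
def norm(c,uv):
    f=200/np.tan(np.radians(float(c['vertical_fov']))/2)
    K=np.array([[f,0,c['cx']],[0,f,c['cy']],[0,0,1]],float)
    return cv2.undistortPoints(np.array(uv,float).reshape(-1,1,2),K,np.array(c['dist'],float)).reshape(-1,2)
def dirs(c,uv):
    n=norm(c,uv);R=Ro.from_euler('xyz',c['rotation']).as_matrix()
    return np.c_[n[:,0],-n[:,1],-np.ones(len(n))]@R.T
def plane(c,uv,z):
    d=dirs(c,uv);e=np.array(c['eye']);return e+d*((z-e[2])/d[:,2])[:,None]
def cloud(c,mask):
    v,u=np.nonzero(mask&(c['d']>0));return np.array(c['eye'])+dirs(c,np.c_[u,v])*c['d'][v,u][:,None],np.c_[u,v]
def tri(c1,u1,c2,u2):
    d1=dirs(c1,[u1])[0];d2=dirs(c2,[u2])[0];A=np.c_[d1,-d2]
    e1=np.array(c1['eye']);e2=np.array(c2['eye'])
    t=np.linalg.lstsq(A,e2-e1,rcond=None)[0];a=e1+d1*t[0];b=e2+d2*t[1];return (a+b)/2,np.linalg.norm(a-b)
def grab(env,n,f):
    c=env.calibration(n);p,d=env.read_camera(n);cv2.imwrite(f"pics/{f}.png",p)
    np.savez(f"{f}.npz",p=p,d=d,**{k:np.array(v) for k,v in c.items()});return load(f"{f}.npz")
E
python3 - <<'E'
from h import *
for n in ['scene','side']:
    c=load(n+'0.npz');hsv=cv2.cvtColor(c['p'],cv2.COLOR_BGR2HSV)
    m=((hsv[...,0]>100)&(hsv[...,0]<125)&(hsv[...,1]>130)).astype(np.uint8)
    k,l,st,ce=cv2.connectedComponentsWithStats(m)
    for i in range(1,k):
        if st[i,4]>60:
            P,_=cloud(c,l==i);print(n,i,st[i],ce[i].round(1),np.median(P,0).round(0),P.min(0).round(0),P.max(0).round(0))
            if P.mean(0)[2]<60 and P[:,2].max()<75:
                T=P[P[:,2]>50]; 
                if len(T)>20: print('  top',T.mean(0).round(1),len(T))
    x0,y0=(300,140) if n=='scene' else (220,130)
    w=160 if n=='scene' else 180
    cv2.imwrite(f'pics/{n}_crop.png',cv2.resize(c['p'][y0:y0+w*3//4+20,x0:x0+w],None,fx=4,fy=4,interpolation=cv2.INTER_CUBIC))
E
```

```text
scene 1 [ 505    0   66   39 1951] [538.7  16.1] [-812.  459. -123.] [-1014.   336.  -208.] [-795.  586.  -58.]
scene 8 [ 492   43   54   30 1018] [519.1  57.3] [-1003.   451.  -460.] [-1106.   329.  -476.] [-907.  569. -441.]
scene 9 [308 151  28  42 717] [320.9 172.1] [462. -19.  53.] [374. -68.  -5.] [501.  -0.  62.]
  top [451.  -24.4  55.3] 422
scene 10 [346 229  32  27 283] [361.1 244.3] [649. 153.  61.] [602. 113.  55.] [677. 187.  67.]
scene 11 [429 246  33  28 306] [444.7 261.5] [624. 343.  62.] [580. 303.  55.] [651. 377. 107.]
side 1 [244 220  31  23 217] [259.4 232.5] [627. 156.  63.] [601. 111.  58.] [674. 187.  67.]
side 2 [349 222  37  42 969] [366. 242.] [437. -12.  53.] [386. -91.  -1.] [498.  -2.  63.]
  top [442.5 -24.6  57.3] 511
side 3 [186 269  33  28 290] [202.6 284.4] [603. 347.  62.] [576. 301.  57.] [652. 375.  66.]
```

View pics/scene_crop.png

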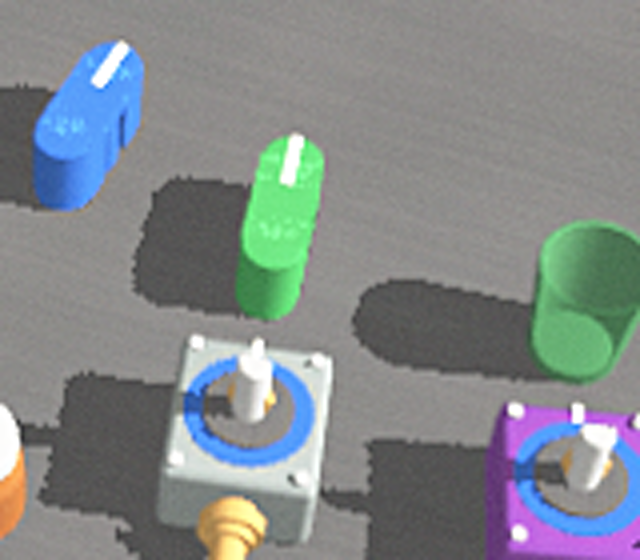

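View pics/side_crop.png

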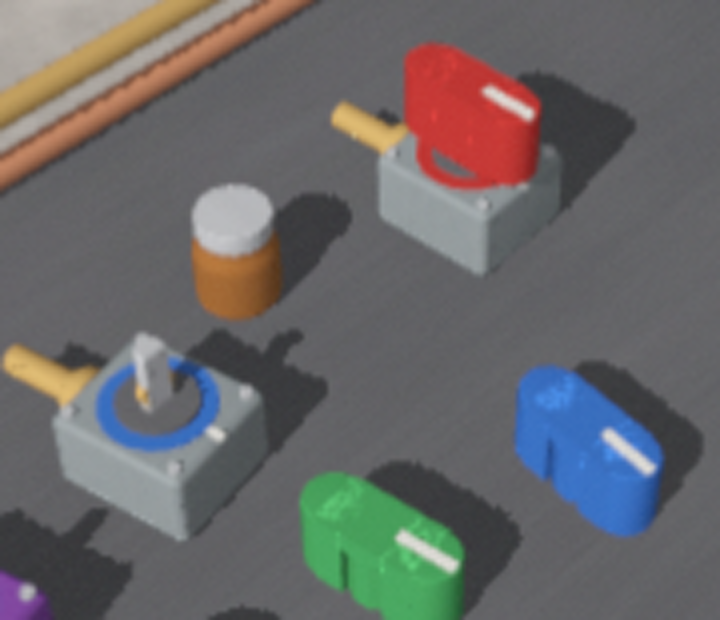

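```bash
python3 - <<'E'
from h import *
for n,box in [('scene',(308,146,30,50)),('side',(346,218,42,48))]:
    c=load(n+'0.npz');hsv=cv2.cvtColor(c['p'],cv2.COLOR_BGR2HSV)
    m=(((hsv[...,0]>100)&(hsv[...,0]<125)&(hsv[...,1]>130))|((hsv[...,2]>190)&(hsv[...,1]<60)))
    b=np.zeros_like(m);x,y,w,h=box;b[y:y+h,x:x+w]=1
    P,uv=cloud(c,m&b);T=uv[P[:,2]>51];
    X=plane(c,T,56)[:,:2].astype(np.float32)
    r=cv2.minAreaRect(X);print(n,r)
    wh=((hsv[...,2]>180)&(hsv[...,1]<80)&b.astype(bool));v,u=np.nonzero(wh);print(' stripe',plane(c,[[u.mean(),v.mean()]],56).round(1),len(u))
a,b=load('scene0.npz'),load('side0.npz')
def both(s,d): print(np.round(tri(a,s,b,d)[0],1),round(tri(a,s,b,d)[1],1))
# crops: scene 300,140 side 220,130 scale 4
both((300+257/4,140+352/4),(220+148/4,130+343/4)) # shaft top
both((300+108/4,140+60/4),(220+628/4,130+450/4)) # stripe
E
```

```text
scene ((445.1807861328125, -23.793296813964844), (43.13920211791992, 110.54114532470703), 85.32076263427734)
 stripe [[411.  -22.2  56. ]] 52
side ((440.865966796875, -25.961063385009766), (45.212703704833984, 110.58161926269531), 84.67735290527344)
 stripe [[409.4 -25.4  56. ]] 53
[637.  150.1 116.3] 1.6
[408.4 -23.6  58.5] 0.9
```

Emit:
move_arm([
  {"ry":0.11},
  {"ry":0.11},
  {"ry":0.11},
  {"ry":0.11},
  {"ry":0.11},
  {"tx":-3.9,"tz":0.83,"ty":0.45,"grip":100},
  {"tx":-3.9,"tz":0.83,"ty":0.45},
  {"tx":-3.9,"tz":0.83,"ty":0.45},
  {"tx":-3.9,"tz":0.83,"ty":0.45},
  {"tx":-3.9,"tz":0.83,"ty":0.45},
])

```text
validation failed for argument at $.ro...
```

Emit:
move_arm([
  {"tx":0,"ty":0,"tz":0,"rx":0,"ry":0.11,"rz":0,"grip":100},
  {"tx":0,"ty":0,"tz":0,"rx":0,"ry":0.11,"rz":0,"grip":100},
  {"tx":0,"ty":0,"tz":0,"rx":0,"ry":0.11,"rz":0,"grip":100},
  {"tx":0,"ty":0,"tz":0,"rx":0,"ry":0.11,"rz":0,"grip":100},
  {"tx":0,"ty":0,"tz":0,"rx":0,"ry":0.11,"rz":0,"grip":100},
  {"tx":-3.9,"ty":0.45,"tz":0.83,"rx":0,"ry":0,"rz":0,"grip":100},
  {"tx":-3.9,"ty":0.45,"tz":0.83,"rx":0,"ry":0,"rz":0,"grip":100},
  {"tx":-3.9,"ty":0.45,"tz":0.83,"rx":0,"ry":0,"rz":0,"grip":100},
  {"tx":-3.9,"ty":0.45,"tz":0.83,"rx":0,"ry":0,"rz":0,"grip":100},
  {"tx":-3.9,"ty":0.45,"tz":0.83,"rx":0,"ry":0,"rz":0,"grip":100},
])

```text
t: 0.98
eef_pos: [336.7, -367.4, 210.8]
tcp_rot: [-1.571, 0.0, -1.661]
ft_force: [0.4, -0.5, 0.6]
opening: 1.0
```

Emit:
move_arm([
  {"tx":-3.9,"ty":0.45,"tz":0.83,"rx":0,"ry":0,"rz":0,"grip":100},
  {"tx":-3.9,"ty":0.45,"tz":0.83,"rx":0,"ry":0,"rz":0,"grip":100},
  {"tx":-3.9,"ty":0.45,"tz":0.83,"rx":0,"ry":0,"rz":0,"grip":100},
  {"tx":-3.9,"ty":0.45,"tz":0.83,"rx":0,"ry":0,"rz":0,"grip":100},
  {"tx":-3.9,"ty":0.45,"tz":0.83,"rx":0,"ry":0,"rz":0,"grip":100},
  {"tx":-3.9,"ty":0.45,"tz":0.83,"rx":0,"ry":0,"rz":0,"grip":100},
  {"tx":-3.9,"ty":0.45,"tz":0.83,"rx":0,"ry":0,"rz":0,"grip":100},
  {"tx":-3.9,"ty":0.45,"tz":0.83,"rx":0,"ry":0,"rz":0,"grip":100},
  {"tx":-3.9,"ty":0.45,"tz":0.83,"rx":0,"ry":0,"rz":0,"grip":100},
  {"tx":0,"ty":0,"tz":0,"rx":0,"ry":0,"rz":0,"grip":100},
])

```text
t: 1.82
eef_pos: [443.0, -21.1, 170.0]
tcp_rot: [-1.571, 0.001, -1.655]
ft_force: [-0.9, 0.0, 0.0]
opening: 1.0
```

Emit:
move_arm([
  {"tx":0,"ty":0,"tz":0,"rx":0,"ry":0,"rz":0,"grip":100},
  {"tx":0,"ty":0,"tz":0,"rx":0,"ry":0,"rz":0,"grip":100},
  {"tx":0,"ty":0,"tz":0,"rx":0,"ry":0,"rz":0,"grip":100},
])

```text
t: 2.07
eef_pos: [442.2, -27.3, 170.7]
tcp_rot: [-1.571, -0.0, -1.661]
ft_force: [0.6, 0.1, -0.4]
opening: 0.999
```

```bash
cat > wk.py <<'E'
from h import *
from cell import env
import sys
f=sys.argv[1];s=env.state();print(s['t'],s['eef_pos'].round(2) if hasattr(s['eef_pos'],'round') else s['eef_pos'],np.round(s['tcp_rot'],4),np.round(s['qvel'],3))
c=grab(env,'wrist',f);print(np.round(c['eye'],1),np.round(c['rotation'],4))
hsv=cv2.cvtColor(c['p'],cv2.COLOR_BGR2HSV)
m=((hsv[...,0]>100)&(hsv[...,0]<125)&(hsv[...,1]>130)).astype(np.uint8)
k,l,st,ce=cv2.connectedComponentsWithStats(m)
for i in range(1,k):
    if st[i,4]>200: print(st[i],ce[i].round(1))
E
python3 wk.py w1
```

```text
2.0667 [442.19 -27.27 170.68] [-1.5708e+00 -2.0000e-04 -1.6612e+00] [-0.014 -0.002 -0.002  0.001  0.     0.003]
[518.8 -34.8 321.8] [-2.7430e-01  1.0000e-04 -1.6614e+00]
[ 285  122   54  139 6101] [311.4 187.2]
```

View pics/w1.png

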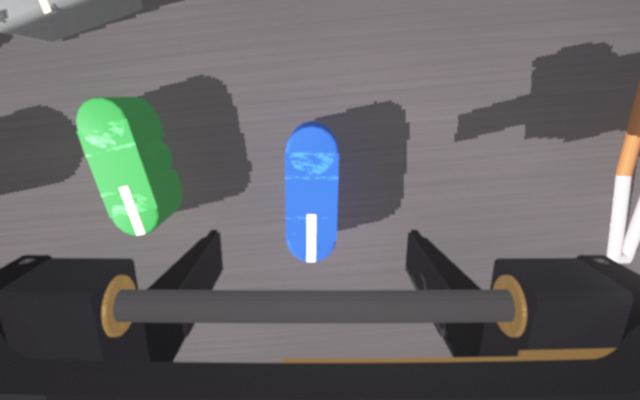

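The wrist view shows the blue knob at (311,190), stripe end (311,240) toward the gripper and its axis almost parallel to the tool. The green bar is well to the left, at (130,165).

```bash
cat > knob.py <<'E'
from h import *
def knob(c,ztop,box):
    hsv=cv2.cvtColor(c['p'],cv2.COLOR_BGR2HSV);x,y,w,h=box
    b=np.zeros(hsv.shape[:2],bool);b[y:y+h,x:x+w]=1
    m=(((hsv[...,0]>95)&(hsv[...,0]<128)&(hsv[...,1]>110))|((hsv[...,2]>190)&(hsv[...,1]<60)))&b
    P,uv=cloud(c,m);z=P[:,2]
    print('z of top',np.median(z[z>ztop-8]).round(1))
    X=plane(c,uv[z>ztop-5],ztop)[:,:2].astype(np.float32)
    r=cv2.minAreaRect(X)
    wh=(hsv[...,2]>190)&(hsv[...,1]<60)&b;v,u=np.nonzero(wh);s=plane(c,np.c_[u,v],ztop)[:,:2]
    vx=cv2.fitLine(s.astype(np.float32),cv2.DIST_L2,0,.01,.01).ravel()
    print('rect',np.round(r[0],1),np.round(r[1],1),round(r[2],2),'stripe mean',s.mean(0).round(1),'dir',np.degrees(np.arctan2(vx[1],vx[0])).round(1))
if __name__=='__main__':
    knob(load('w1.npz'),56,(270,100,90,175))
E
python3 knob.py
```

```text
z of top 56.1
rect [445. -26.] [ 40.  108.2] 84.24 stripe mean [411.4 -22.7] dir -6.2
```

Emit:
move_arm([
  {"tx":-0.15,"ty":3.0,"tz":0.27,"rx":0,"ry":0.011,"rz":0,"grip":100},
  {"tx":0,"ty":3.5,"tz":0,"rx":0,"ry":0,"rz":0,"grip":100},
  {"tx":0,"ty":3.5,"tz":0,"rx":0,"ry":0,"rz":0,"grip":80},
  {"tx":0,"ty":2.8,"tz":0,"rx":0,"ry":0,"rz":0,"grip":70},
  {"tx":0,"ty":1.3,"tz":0,"rx":0,"ry":0,"rz":0,"grip":60},
  {"tx":0,"ty":0,"tz":0,"rx":0,"ry":0,"rz":0,"grip":60},
  {"tx":0,"ty":0,"tz":0,"rx":0,"ry":0,"rz":0,"grip":60},
  {"tx":0,"ty":0,"tz":0,"rx":0,"ry":0,"rz":0,"grip":60},
])

```text
t: 2.78
eef_pos: [445.5, -25.8, 30.5]
tcp_rot: [-1.57, -0.0, -1.672]
ft_force: [0.5, 0.2, 0.1]
opening: 0.638
```

Emit:
move_arm([
  {"tx":0,"ty":0,"tz":0,"rx":0,"ry":0,"rz":0,"grip":45},
  {"tx":0,"ty":0,"tz":0,"rx":0,"ry":0,"rz":0,"grip":40},
  {"tx":0,"ty":0,"tz":0,"rx":0,"ry":0,"rz":0,"grip":0},
  {"tx":0,"ty":0,"tz":0,"rx":0,"ry":0,"rz":0,"grip":0},
  {"tx":0,"ty":0,"tz":0,"rx":0,"ry":0,"rz":0,"grip":0},
  {"tx":0,"ty":0,"tz":0,"rx":0,"ry":0,"rz":0,"grip":0},
])

```text
t: 3.28
eef_pos: [445.5, -25.2, 30.4]
tcp_rot: [-1.569, -0.0, -1.671]
ft_force: [-1.2, -2.5, 9.0]
opening: 0.417
```

Emit:
move_arm([
  {"tx":0,"ty":-1.5,"tz":0,"rx":0,"ry":0,"rz":0,"grip":0},
  {"tx":0,"ty":-3.5,"tz":0,"rx":0,"ry":0,"rz":0,"grip":0},
  {"tx":0,"ty":-4,"tz":0,"rx":0,"ry":0,"rz":0,"grip":0},
  {"tx":0,"ty":-4,"tz":0,"rx":0,"ry":0,"rz":0,"grip":0},
  {"tx":0,"ty":-4,"tz":0,"rx":0,"ry":0,"rz":0,"grip":0},
  {"tx":-3.2,"ty":0,"tz":1.63,"rx":0,"ry":0,"rz":0,"grip":0},
  {"tx":-3.2,"ty":0,"tz":1.63,"rx":0,"ry":0,"rz":0,"grip":0},
  {"tx":-3.2,"ty":0,"tz":1.63,"rx":0,"ry":0,"rz":0,"grip":0},
  {"tx":-3.2,"ty":0,"tz":1.63,"rx":0,"ry":0,"rz":0,"grip":0},
  {"tx":-3.2,"ty":0,"tz":1.63,"rx":0,"ry":0,"rz":0,"grip":0},
])

```text
t: 4.12
eef_pos: [542.6, 127.7, 199.9]
tcp_rot: [-1.571, -0.0, -1.671]
ft_force: [1.2, -0.5, -0.9]
opening: 0.419
```

Emit:
move_arm([
  {"tx":-3.2,"ty":0,"tz":1.63,"rx":0,"ry":0,"rz":0,"grip":0},
  {"tx":0,"ty":0,"tz":0,"rx":0,"ry":0,"rz":0,"grip":0},
  {"tx":0,"ty":0,"tz":0,"rx":0,"ry":0,"rz":0,"grip":0},
  {"tx":0,"ty":0,"tz":0,"rx":0,"ry":0,"rz":0,"grip":0},
  {"tx":0,"ty":0,"tz":0,"rx":0,"ry":0,"rz":0,"grip":0},
])

```text
t: 4.53
eef_pos: [561.0, 155.4, 199.6]
tcp_rot: [-1.571, -0.0, -1.672]
ft_force: [-0.5, -0.4, -1.6]
opening: 0.422
```

```bash
python3 wk.py w2; python3 -c "
from h import *
c=load('w2.npz');cv2.imwrite('pics/w2c.png',cv2.resize(c['p'][30:180,220:420],None,fx=4,fy=4,interpolation=cv2.INTER_CUBIC))"
```

```text
4.5333 [561.01 155.39 199.64] [-1.5714e+00 -4.0000e-04 -1.6716e+00] [-0.009 -0.005 -0.002  0.    -0.004  0.002]
[637.7 147.1 350.7] [-2.7500e-01 -1.0000e-04 -1.6718e+00]
[ 263   42   96   98 3225] [311.1  89.9]
[  41  104   88   89 2067] [ 95.  141.1]
[  260   147   108   143 13184] [313.6 225.7]
[ 265  324   98   34 2674] [313.7 339.8]
```

View pics/w2.png

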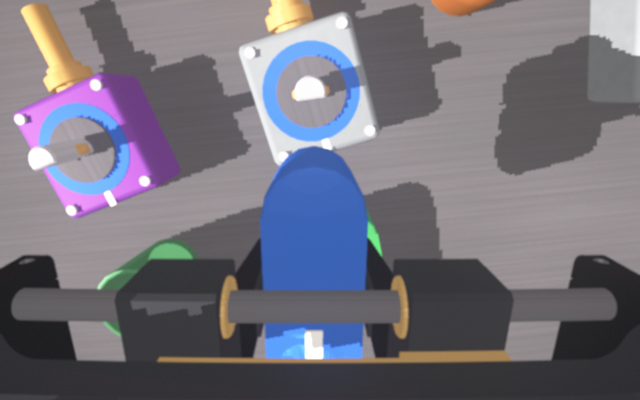

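View pics/w2c.png

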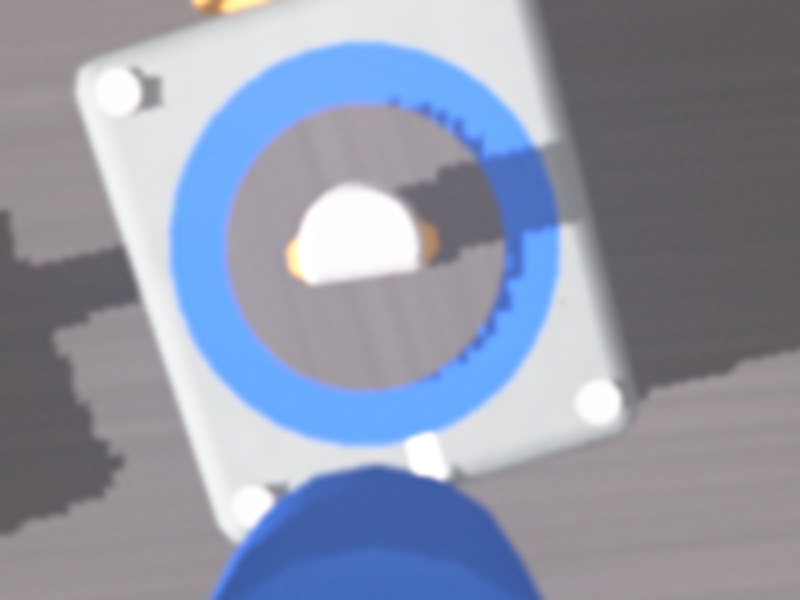

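The shaft's white D-shaped top is at about (310,88) in the wrist picture. Its flat faces down the image, turned a few degrees. The knob is in the jaws with its rear end at (315,147).

```bash
python3 - <<'E'
from h import *
from scipy.optimize import least_squares
c=load('w2.npz');p=c['p'];hsv=cv2.cvtColor(p,cv2.COLOR_BGR2HSV)
b=np.zeros(p.shape[:2],np.uint8);b[70:108,285:335]=1
for th in (200,225):
    m=((p.min(2)>th)&(b>0)).astype(np.uint8)
    k,l,st,ce=cv2.connectedComponentsWithStats(m);i=1+st[1:,4].argmax()
    m=(l==i).astype(np.uint8);P,uv=cloud(c,m>0);print('z med',np.median(P[:,2]).round(1),P[:,2].min().round(1),st[i])
    big=cv2.resize(m*255,None,fx=1,fy=1)
    ct=max(cv2.findContours(m,0,cv2.CHAIN_APPROX_NONE)[0],key=len).reshape(-1,2)
    X=plane(c,ct,110)[:,:2]
    # flat: lowest-image edge points
    vmax=ct[:,1].max()
    h=cv2.convexHull(X.astype(np.float32)).reshape(-1,2);e=np.roll(h,-1,0)-h
    print('extent rect',cv2.minAreaRect(X.astype(np.float32)))
    # D model: dist to min(circle r, halfplane)
    R=None
    def res(q):
        x,y,t,r=q;d=X-[x,y];n=np.array([np.cos(t),np.sin(t)])
        return np.maximum(np.hypot(*d.T)-r, d@n-4.5/10*r)
    q=least_squares(res,[X[:,0].mean()+2,X[:,1].mean(),np.pi,10]);print('D fit',q.x.round(2),np.degrees(q.x[2]).round(1),np.sqrt(np.mean(q.fun**2)).round(2))
# disc
m=((hsv[...,0]>95)&(hsv[...,0]<125)&(hsv[...,1]>90));m[145:]=0;m[:, :255]=0;m[:,365:]=0
P,uv=cloud(c,m);z=np.median(P[:,2]);X=plane(c,uv,z)[:,:2].astype(np.float32)
h=cv2.convexHull(X);print('disc z',z.round(1),'ellipse',cv2.fitEllipse(h),'circ',cv2.minEnclosingCircle(X))
# knob far end
zt=199.64-30.4+56
m=((hsv[...,0]>95)&(hsv[...,0]<128)&(hsv[...,1]>110));m[:147]=0;m[330:]=0;m[:,:255]=0;m[:,372:]=0
P,uv=cloud(c,m);T=P[:,2]>zt-6;print('top z',np.median(P[T][:,2]).round(1),zt)
X=plane(c,uv[T],zt)[:,:2]-[561.0,155.4];a=-1.6716
tx=X@[np.cos(a),np.sin(a)];tz=X@[-np.sin(a),np.cos(a)]
print('tz max',tz.max().round(1));
for lo in (10,20,30): 
    s=(tz>lo)&(tz<lo+6);print(lo,tx[s].min().round(1),tx[s].max().round(1))
E
```

```text
z med 109.8 62.7 [294  76  31  25 600]
extent rect ((643.3787231445312, 149.93978881835938), (14.42384147644043, 19.657424926757812), 1.0972788333892822)
D fit [640.74 149.95   3.17   9.56] 181.6 0.19
z med 109.9 63.5 [294  77  30  24 551]
extent rect ((643.3069458007812, 150.09378051757812), (13.563173294067383, 18.920988082885742), 2.0694568157196045)
D fit [640.86 149.95   3.18   9.15] 182.4 0.23
disc z 61.3 ellipse ((640.9199829101562, 148.97451782226562), (74.77204895019531, 75.25572967529297), 173.8804168701172) circ ((640.8446044921875, 148.92848205566406), 37.71635818481445)
top z 225.1 225.23999999999998
tz max 54.3
10 -19.8 20.8
20 -19.4 20.4
30 -19.4 20.3
```

Emit:
move_arm([
  {"tx":-0.07,"ty":0,"tz":2.01,"rx":0,"ry":0,"rz":0,"grip":0},
  {"tx":-0.07,"ty":0,"tz":2.01,"rx":0,"ry":0,"rz":0,"grip":0},
  {"tx":-0.07,"ty":0,"tz":2.01,"rx":0,"ry":0,"rz":0,"grip":0},
  {"tx":-0.06,"ty":0,"tz":2.01,"rx":0,"ry":0,"rz":0,"grip":0},
  {"tx":0,"ty":0,"tz":0,"rx":0,"ry":-0.068,"rz":0,"grip":0},
  {"tx":0,"ty":0,"tz":0,"rx":0,"ry":-0.068,"rz":0,"grip":0},
  {"tx":0,"ty":2.5,"tz":0,"rx":0,"ry":0,"rz":0,"grip":0},
  {"tx":0,"ty":2.5,"tz":0,"rx":0,"ry":0,"rz":0,"grip":0},
  {"tx":0,"ty":0,"tz":0,"rx":0,"ry":0,"rz":0,"grip":0},
  {"tx":0,"ty":0,"tz":0,"rx":0,"ry":0,"rz":0,"grip":0},
])

```text
t: 5.42
eef_pos: [641.4, 150.0, 149.2]
tcp_rot: [-1.573, -0.0, -1.536]
ft_force: [0.1, 0.9, -1.5]
opening: 0.422
```

Emit:
move_arm([
  {"tx":0,"ty":0,"tz":0,"rx":0,"ry":0,"rz":0,"grip":0},
  {"tx":0,"ty":0,"tz":0,"rx":0,"ry":0,"rz":0,"grip":0},
  {"tx":0,"ty":0,"tz":0,"rx":0,"ry":0,"rz":0,"grip":0},
])

```text
t: 5.67
eef_pos: [642.4, 150.7, 151.1]
tcp_rot: [-1.569, 0.0, -1.535]
ft_force: [-0.4, 0.5, -1.3]
opening: 0.42
```

```bash
python3 - <<'E'
from h import *
from cell import env
s=env.state();print(s['t'],np.round(s['eef_pos'],2),np.round(s['tcp_rot'],4),np.round(s['ft_force'],2))
out=[]
for n,x0,y0 in [('scene',300,160),('side',200,150)]:
    c=grab(env,n,n+'3');out.append(cv2.resize(c['p'][y0:y0+130,x0:x0+100],None,fx=4,fy=4,interpolation=cv2.INTER_CUBIC))
cv2.imwrite('pics/c3.png',np.hstack(out))
E
```

```text
5.6667 [642.39 150.73 151.12] [-1.5687e+00  1.0000e-04 -1.5352e+00] [-0.4   0.45 -1.31]
```

View pics/c3.png

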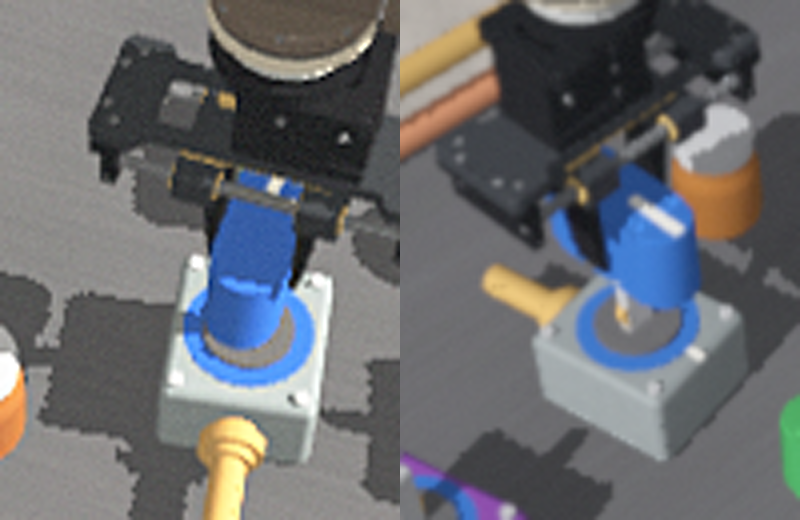

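The knob hangs level above the shaft: the rear end covers the boss in the scene view, and the shaft shows under it in the side view. Now I descend slowly while watching the force.

Emit:
move_arm([
  {"tx":0,"ty":0.5,"tz":0,"rx":0,"ry":0,"rz":0,"grip":0},
  {"tx":0,"ty":0.5,"tz":0,"rx":0,"ry":0,"rz":0,"grip":0},
  {"tx":0,"ty":0.3,"tz":0,"rx":0,"ry":0,"rz":0,"grip":0},
  {"tx":0,"ty":0.2,"tz":0,"rx":0,"ry":0,"rz":0,"grip":0},
  {"tx":0,"ty":0,"tz":0,"rx":0,"ry":0,"rz":0,"grip":0},
  {"tx":0,"ty":0,"tz":0,"rx":0,"ry":0,"rz":0,"grip":0},
])

```text
t: 6.27
eef_pos: [641.9, 150.8, 134.3]
tcp_rot: [-1.571, -0.0, -1.535]
ft_force: [0.5, -0.3, -2.1]
opening: 0.42
```

Emit:
move_arm([
  {"tx":0,"ty":0.3,"tz":0,"rx":0,"ry":0,"rz":0,"grip":0},
  {"tx":0,"ty":0.3,"tz":0,"rx":0,"ry":0,"rz":0,"grip":0},
  {"tx":0,"ty":0.3,"tz":0,"rx":0,"ry":0,"rz":0,"grip":0},
  {"tx":0,"ty":0.3,"tz":0,"rx":0,"ry":0,"rz":0,"grip":0},
  {"tx":0,"ty":0,"tz":0,"rx":0,"ry":0,"rz":0,"grip":0},
  {"tx":0,"ty":0,"tz":0,"rx":0,"ry":0,"rz":0,"grip":0},
])

```text
t: 6.77
eef_pos: [641.9, 150.8, 122.3]
tcp_rot: [-1.571, -0.0, -1.535]
ft_force: [0.0, -0.1, -1.5]
opening: 0.418
```

```bash
cat > st.py <<'E'
from cell import env
import numpy as np
s=env.state();print(round(s['t'],2),np.round(s['eef_pos'],2),np.round(s['tcp_rot'],4),np.round(s['ft_force'],2),np.round(s['moment'],3))
E
python3 st.py
```

```text
6.77 [641.85 150.76 122.3 ] [-1.5712e+00 -1.0000e-04 -1.5350e+00] [ 0.03 -0.07 -1.48] [-0.061 -0.057  0.024]
```

Clean, with no side load and 18 mm on. Next I pass the D level (TCP ≈118) in small steps.

Emit:
move_arm([
  {"tx":0,"ty":0.2,"tz":0,"rx":0,"ry":0,"rz":0,"grip":0},
  {"tx":0,"ty":0.15,"tz":0,"rx":0,"ry":0,"rz":0,"grip":0},
  {"tx":0,"ty":0.15,"tz":0,"rx":0,"ry":0,"rz":0,"grip":0},
  {"tx":0,"ty":0.1,"tz":0,"rx":0,"ry":0,"rz":0,"grip":0},
  {"tx":0,"ty":0,"tz":0,"rx":0,"ry":0,"rz":0,"grip":0},
  {"tx":0,"ty":0,"tz":0,"rx":0,"ry":0,"rz":0,"grip":0},
])

```text
t: 7.27
eef_pos: [641.9, 150.8, 116.5]
tcp_rot: [-1.571, -0.0, -1.535]
ft_force: [1.5, -1.0, -2.1]
opening: 0.42
```

```bash
python3 st.py
```

```text
7.27 [641.9  150.76 116.5 ] [-1.5709e+00 -2.0000e-04 -1.5350e+00] [ 1.53 -0.98 -2.09] [-0.109 -0.071 -0.012]
```

Emit:
move_arm([
  {"tx":0,"ty":0.15,"tz":0,"rx":0,"ry":0,"rz":0,"grip":0},
  {"tx":0,"ty":0.1,"tz":0,"rx":0,"ry":0,"rz":0,"grip":0},
  {"tx":0,"ty":0.1,"tz":0,"rx":0,"ry":0,"rz":0,"grip":0},
  {"tx":0,"ty":0,"tz":0,"rx":0,"ry":0,"rz":0,"grip":0},
  {"tx":0,"ty":0,"tz":0,"rx":0,"ry":0,"rz":0,"grip":0},
])

```text
t: 7.68
eef_pos: [641.9, 150.7, 113.0]
tcp_rot: [-1.571, -0.0, -1.535]
ft_force: [-0.2, -3.6, -2.6]
opening: 0.418
```

```bash
python3 st.py
```

```text
7.68 [641.92 150.74 113.  ] [-1.5709e+00 -2.0000e-04 -1.5350e+00] [-0.15 -3.6  -2.58] [-0.258 -0.077 -0.047]
```

The knob is in the D section. The shaft pushes it toward −y with 3.6 N, so I ease 0.6 mm that way and go on down.

Emit:
move_arm([
  {"tx":0.06,"ty":0,"tz":0,"rx":0,"ry":0,"rz":0,"grip":0},
  {"tx":0,"ty":0.1,"tz":0,"rx":0,"ry":0,"rz":0,"grip":0},
  {"tx":0,"ty":0.1,"tz":0,"rx":0,"ry":0,"rz":0,"grip":0},
  {"tx":0,"ty":0,"tz":0,"rx":0,"ry":0,"rz":0,"grip":0},
  {"tx":0,"ty":0,"tz":0,"rx":0,"ry":0,"rz":0,"grip":0},
])

```text
t: 8.1
eef_pos: [642.0, 150.1, 111.1]
tcp_rot: [-1.571, -0.0, -1.535]
ft_force: [0.3, -2.1, -0.2]
opening: 0.422
```

```bash
python3 st.py
```

```text
8.1 [642.03 150.13 111.12] [-1.5706e+00 -2.0000e-04 -1.5350e+00] [ 0.34 -2.1  -0.16] [-0.358 -0.049 -0.053]
```

Emit:
move_arm([
  {"tx":0.04,"ty":0.15,"tz":0,"rx":0,"ry":0,"rz":0,"grip":0},
  {"tx":0,"ty":0.15,"tz":0,"rx":0,"ry":0,"rz":0,"grip":0},
  {"tx":0,"ty":0,"tz":0,"rx":0,"ry":0,"rz":0,"grip":0},
])

```text
t: 8.35
eef_pos: [642.2, 149.9, 108.3]
tcp_rot: [-1.57, 0.0, -1.535]
ft_force: [1.3, 0.1, 2.6]
opening: 0.418
```

```bash
python3 st.py
```

```text
8.35 [642.21 149.94 108.3 ] [-1.5699e+00  2.0000e-04 -1.5351e+00] [1.33 0.09 2.61] [-0.049 -0.229  0.034]
```

Emit:
move_arm([
  {"tx":0,"ty":0.2,"tz":0,"rx":0,"ry":0,"rz":0,"grip":0},
  {"tx":0,"ty":0.2,"tz":0,"rx":0,"ry":0,"rz":0,"grip":0},
  {"tx":0,"ty":0,"tz":0,"rx":0,"ry":0,"rz":0,"grip":0},
])

```text
t: 8.6
eef_pos: [642.0, 149.9, 103.6]
tcp_rot: [-1.571, 0.0, -1.535]
ft_force: [3.1, -0.4, -2.4]
opening: 0.42
```

```bash
python3 st.py
```

```text
8.6 [642.03 149.87 103.65] [-1.5706  0.     -1.535 ] [ 3.12 -0.35 -2.39] [-0.006 -0.452 -0.039]
```

Emit:
move_arm([
  {"tx":0,"ty":0.2,"tz":0.05,"rx":0,"ry":0,"rz":0,"grip":0},
  {"tx":0,"ty":0.2,"tz":0,"rx":0,"ry":0,"rz":0,"grip":0},
  {"tx":0,"ty":0.1,"tz":0,"rx":0,"ry":0,"rz":0,"grip":0},
  {"tx":0,"ty":0.1,"tz":0,"rx":0,"ry":0,"rz":0,"grip":0},
  {"tx":0,"ty":0,"tz":0,"rx":0,"ry":0,"rz":0,"grip":0},
  {"tx":0,"ty":0,"tz":0,"rx":0,"ry":0,"rz":0,"grip":0},
])

```text
t: 9.1
eef_pos: [642.1, 149.8, 98.4]
tcp_rot: [-1.571, -0.0, -1.535]
ft_force: [-2.4, -0.5, 4.7]
opening: 0.421
```

```bash
python3 st.py; python3 wk.py w4;  python3 - <<'E'
from h import *
c=load('w4.npz');hsv=cv2.cvtColor(c['p'],cv2.COLOR_BGR2HSV)
m=((hsv[...,0]>95)&(hsv[...,0]<128)&(hsv[...,1]>110));m[:145]=0;m[330:]=0;m[:,:255]=0;m[:,372:]=0
P,uv=cloud(c,m);z=P[:,2];print(np.histogram(z,bins=np.arange(60,140,4)))
print('top',np.median(z[z>110]))
E
```

```text
9.1 [642.14 149.83  98.36] [-1.5714e+00 -2.0000e-04 -1.5349e+00] [-2.41 -0.51  4.75] [-0.108  0.545  0.021]
9.1 [642.14 149.83  98.36] [-1.5714e+00 -2.0000e-04 -1.5349e+00] [ 0.     0.001 -0.001 -0.002 -0.004 -0.001]
[719.2 151.9 249.4] [-0.275   0.     -1.5351]
[  248   148   133   142 14157] [313.7 225.8]
[  0 212  51  45 943] [ 23.3 234.8]
[ 265  324   98   34 2712] [313.7 339.8]
(array([ 405,    0,    0,   29,   67,   73,   77,   95,  103,  110,  108,
        125,  118,  162,  155, 7470, 5328,    0,    0]), array([ 60,  64,  68,  72,  76,  80,  84,  88,  92,  96, 100, 104, 108,
       112, 116, 120, 124, 128, 132, 136]))
top 123.8458505078745
```

View pics/w4.png

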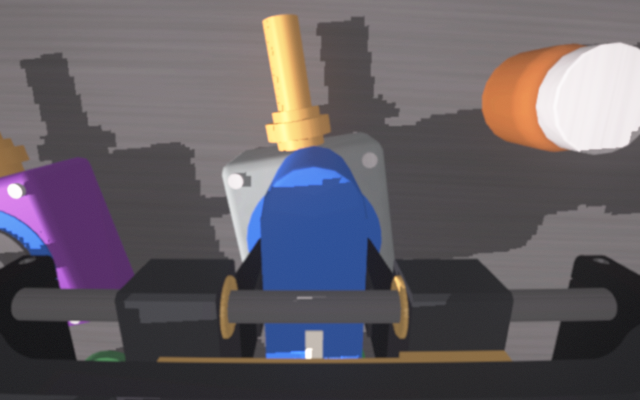

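The knob top measures 123.8 mm, against 124 expected when fully home. One small press will confirm a hard stop.

Emit:
move_arm([
  {"tx":0,"ty":0.1,"tz":-0.03,"rx":0,"ry":0,"rz":0,"grip":0},
  {"tx":0,"ty":0,"tz":0,"rx":0,"ry":0,"rz":0,"grip":0},
  {"tx":0,"ty":0,"tz":0,"rx":0,"ry":0,"rz":0,"grip":0},
])

```text
t: 9.4
eef_pos: [642.2, 149.8, 98.3]
tcp_rot: [-1.57, -0.0, -1.535]
ft_force: [-5.6, -1.6, 13.5]
opening: 0.422
```

```bash
python3 st.py
```

```text
9.4 [642.22 149.8   98.27] [-1.570e+00 -1.000e-04 -1.535e+00] [-5.58 -1.64 13.51] [-0.196  0.806  0.025]
```

Emit:
move_arm([
  {"tx":0,"ty":-0.13,"tz":0.03,"rx":0,"ry":0,"rz":0,"grip":0},
  {"tx":0,"ty":0,"tz":0,"rx":0,"ry":0,"rz":0,"grip":60},
  {"tx":0,"ty":0,"tz":0,"rx":0,"ry":0,"rz":0,"grip":60},
  {"tx":0,"ty":0,"tz":0,"rx":0,"ry":0,"rz":0,"grip":60},
  {"tx":0,"ty":0,"tz":0,"rx":0,"ry":0,"rz":0,"grip":60},
  {"tx":0,"ty":0,"tz":0,"rx":0,"ry":0,"rz":0,"grip":60},
  {"tx":0,"ty":0,"tz":0,"rx":0,"ry":0,"rz":0,"grip":60},
])

```text
t: 9.98
eef_pos: [642.5, 149.9, 98.3]
tcp_rot: [-1.571, -0.0, -1.535]
ft_force: [-0.9, 1.1, 0.6]
opening: 0.596
```

Emit:
move_arm([
  {"tx":0,"ty":-1,"tz":0,"rx":0,"ry":0,"rz":0,"grip":60},
  {"tx":0,"ty":-2.5,"tz":0,"rx":0,"ry":0,"rz":0,"grip":60},
  {"tx":0,"ty":-3.5,"tz":0,"rx":0,"ry":0,"rz":0,"grip":60},
  {"tx":0,"ty":-3.5,"tz":0,"rx":0,"ry":0,"rz":0,"grip":60},
  {"tx":0,"ty":-2.5,"tz":0,"rx":0,"ry":0,"rz":0,"grip":60},
  {"tx":0,"ty":0,"tz":0,"rx":0,"ry":0,"rz":0,"grip":60},
  {"tx":0,"ty":0,"tz":0,"rx":0,"ry":0,"rz":0,"grip":60},
  {"tx":0,"ty":0,"tz":0,"rx":0,"ry":0,"rz":0,"grip":60},
])

```text
t: 10.65
eef_pos: [642.1, 149.8, 228.1]
tcp_rot: [-1.571, -0.0, -1.535]
ft_force: [0.1, 1.0, -0.8]
opening: 0.599
```

```bash
python3 st.py; python3 wk.py w5; python3 - <<'E'
from h import *
from knob import knob
from cell import env
c=load('w5.npz')
knob(c,124,(220,60,190,240))
out=[]
for n,x0,y0 in [('scene',180,110),('side',220,110)]:
    b=load(n+'0.npz');c=grab(env,n,n+'5');out.append(cv2.resize(c['p'][y0:y0+180,x0:x0+200],None,fx=2,fy=2))
    out.append(cv2.resize(cv2.absdiff(c['p'],b['p'])[y0:y0+180,x0:x0+200],None,fx=2,fy=2))
cv2.imwrite('pics/c5.png',np.vstack([np.hstack(out[:2]),np.hstack(out[2:])])[:600*2])
E
python3 -c "
import cv2;p=cv2.imread('pics/c5.png');cv2.imwrite('pics/c5.png',cv2.resize(p,(660,594)))"
```

```text
10.65 [642.06 149.77 228.1 ] [-1.5714e+00 -2.0000e-04 -1.5350e+00] [ 0.14  0.98 -0.78] [-0.006 -0.004 -0.043]
10.65 [642.06 149.77 228.1 ] [-1.5714e+00 -2.0000e-04 -1.5350e+00] [ 0.001  0.02   0.011  0.001 -0.003 -0.001]
[719.1 151.9 379.1] [-0.2751 -0.     -1.5352]
[ 273  127   82  143 7453] [313.9 192.8]
[  72  166   78   76 1860] [115.1 200.7]
z of top 124.0
rect [641.6 149.3] [109.  40.] 2.04 stripe mean [647.6 170.8] dir 19.3
```

View pics/w5.png

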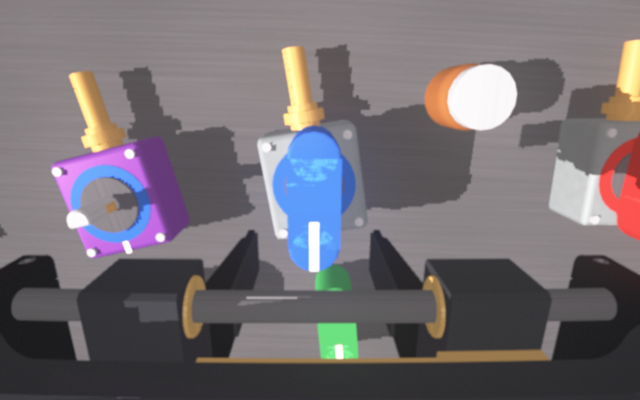

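View pics/c5.png

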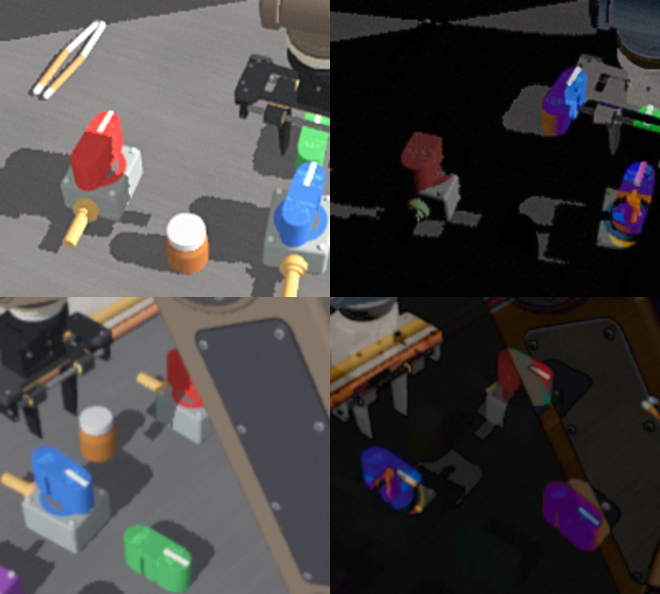

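```bash
python3 -c "
from cell import env
print(env.job_done())"
```

```text
the job is handed in; nothing more can be done
None
```

The blue knob is back on the air valve, fully seated and released, and I handed the job in at about 10.8 s of the 72 s.

- **Alignment:** I gripped the knob across its 40 mm width. From above, the shaft's flat faced about 182°, so I turned the knob to match and lowered it in small steps. I eased it sideways by under 1 mm where the side force rose.
- **Seating:** Past the detents it met a firm stop, where the force rose to about 14 N with no further travel. After release the knob top measured 124.0 mm, which is the fully home height. It lies at 182°, centred within about 1 mm of where I had measured the shaft.
- **Everything else:** Before/after pictures show the jar, tongs and red knob in place; the red knob's only change looks like shadow. The tumbler was not in those last crops, but the arm did not go near it. The gripper ended 130 mm above the knob, touching nothing.
- **Failed or disagreeing checks:**
  - The first move call was refused because its rows left out some numbers; it moved nothing.
  - In the last check, the stripe-direction reading (19°) was spoiled by other white spots, so I relied on the knob's outline, which gave 182° within 0.1°.
  - The valve's disc and shaft centres differed by about 1 mm in y.

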